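# Set the blender to slow

### The job

The cup blender on the worktop has been left on fast: the right-hand key of its three is down. Switch it to slow: push the middle key, the one with a single rib, fully down so that it stays down and the fast key pops up; the wide off key at the left must be up too.

Things in the scene. Friction and masses are not known exactly. Their poses are not given: they have to be found in the camera images.
- blender: White cup blender, 210x180x242 mm, fixed to the worktop. Origin: mid underside, on the worktop; x to its rear, y left, z up; key side (-x) faces the robot within 25 deg. Front deck, top z=54 mm, bears a row of 3 grey keys along y, cap centres at x=-85 mm. Behind: motor housing from x=-37 mm, 90 mm high, with an upturned glass cup (centre x=33, radius 40, collar radius 51, top z=242 mm).
- key_off (a joint): Depth (m) of the off key: wide plain key at the left end, cap 40 mm (x) by 44 mm (y), centre y=+52 mm in the blender's frame. 0 = up (at the start), 0.012 = down. The keys are interlocked: their depths always add up to 12 mm and one is down at rest, so pressing one lifts the one that was down.
- key_slow (a joint): Depth (m) of the slow key: the middle one, one low rib on its cap; cap 40 mm (x) by 32 mm (y), centre x=-85, y=0 mm in the blender's frame, top z=74 mm when up, 62 mm when down (all keys alike). 0 = up (at the start), 0.012 = down at a hard stop. It resists with up to about 4 N, snaps over at half travel and then stays down by itself.
- key_fast (a joint): RISE (m) of the fast key above its down position: 0 = down (at the start), 0.012 = up. Right end key, two low ribs; cap 40 mm (x) by 32 mm (y), centre y=-48 mm in the blender's frame, 16 mm of gap to the slow key (14 mm between slow and off).

How it is judged:
By the outcome, as a careful person would: the job done as asked, in the order asked, and still so for the second after the job is handed in, with the robot touching nothing.
It also fails if it takes over 24 s, if anything falls off the work surface, if the arm or the gripper's body presses on something with over 40 N, if the wrist force passes 120 N, or if a joint passes its speed limit or range.

### The arm

A 7-joint arm with a two-finger parallel gripper is mounted at the origin on a cart in front of the work surface, level with it; the furniture and walls round the work are solid. World frame = base frame: x ahead of the robot, y to its left, z up, the work surface at z = 0. Lengths are in m, angles in rad, forces in N, time in s.
With the tool pointing down it reaches from about 0.4 to 0.85 m from the base axis. Payload 10.4 kg.
Tool frame: the origin (TCP) lies midway between the tips of the shut fingers; the grasp point (between the pads) lies 19 mm behind it (manip.grasp_offset is the distance from the TCP to the grasp point, in m); z points along the fingers, y is the line along which they close (so a half turn about z gives the same grasp; the last joint's range is limited). The gripper opens to 85 mm and grips with 20 to 120 N. Pads are 22 mm wide; open, the fingers measure 114 mm over their backs; the gripper's body (76 mm by 85 mm) begins 54 mm behind the grasp point. The pads swing forward as they close: fully open they stand 13 mm farther back than shut.
Start: joints at [-1.339, 0.332, -0.065, 1.46, 0.022, 1.35, -0.088], TCP at [0.158, 0.605, 0.231] pointing down, gripper open.
Joint ranges: [-2.6, 2.6], [-0.5, 2.12], [-1.47, 1.34], [0.16, 2.42], [-1.27, 4.41], [0.06, 2.06], [-2.6, 2.6]. Speed limits (rad/s): [2.22, 2.22, 2.79, 2.79, 3.14, 3.14, 3.14].

### API

Orientations are given as a unit quaternion [x, y, z, w].
In Python, from workcell import manip, imaging, sensors gives the robot as it stands (manip), with the cameras (imaging) and the readings (sensors).
- The arm moves only by the tool jog_arm, called after "Call:" as a command line: name --argument value ..., lists and objects as JSON in quotes. Schema: {"type":"object","properties":{"segments":{"type":"array","items":{"type":"array","prefixItems":[{"type":"array","items":{"type":"number"},"minItems":3,"maxItems":3},{"type":"array","items":{"type":"number"},"minItems":3,"maxItems":3},{"type":"number"}],"minItems":3,"maxItems":3},"minItems":1,"maxItems":20},"grip_n":{"type":"number"},"only":{"type":"string"},"quiet":{"type":"boolean"},"lines":{"type":"string"}},"required":["segments"],"additionalProperties":false}. segments is a list of rows, 1 to 20 of them, each written [[rx, ry, rz], [dx, dy, dz], opening]: a rotation vector rx, ry, rz in a scale on which 1.0 is 4 rad, then dx, dy, dz in normalised numbers (1 is 0.6 m), then the opening from 0.0 (shut) to 1.0 (fully open); each row is the pose to reach, as a shift and turn from the pose commanded when the call began, along the tool's axes at that moment; what a row does not reach only later rows make up. A row lasts 1/8 s, in which the tool goes at most 0.0625 m and 0.188 rad, less where a joint would pass 70% of its speed; a pose out of reach is approached as far as the arm can. The fingers move at their own pace and stop on an object; grip_n is the grip in N (left out, the last holds). Time passes only in rows, so rows that do not move let the fingers close. The tool returns the time, the measured TCP pose, the force, the opening and the grip force at its end. only (a regular expression) keeps the lines of the reply that match it, lines (a string "A,B") keeps lines A to B, and quiet returns only ok. No shift or turn number may pass 1 either way. Input that does not fit is refused with a message, and nothing moves.
- sensors.get_obs(): the state, without advancing time (a new reading comes with each control period).
- imaging.camera(name): name is "side" or "top" or "wrist"; returns the picture (420x560x3 uint8, blue, green, red); there is no depth.
- imaging.calibration(name): a dict with "fx", "fy", "cx", "cy" (pixels), "k1" (the pictures are not rectified: a ray, as slopes to the right and down, at radius r is drawn at 1 + k1 r^2 times it, then the intrinsics apply), "world_from_camera" (4x4, takes a point from camera to world coordinates); the wrist camera has in their place "tool_from_camera" (4x4, takes a point from camera to tool coordinates, whose origin is the TCP and whose axes are the flange's). Camera axes: x right, y up, looking along -z (the intrinsics and any distortion apply to the point x, -y, -z); pixel columns grow to the right and rows downward; lengths in m; the calibration is good to about 2 mm. A picture is of the moment at which its call begins: read the wrist's pose just before it. calibration takes no time and is no camera call.
- manip.hand_in(): hands the job in; it is judged then, once.
The state is a dict: "clock": time; "joint_pos": joint angles; "joint_velocities": joint speeds; "tau": joint torques, N m; "position": TCP position; "ee_rot": TCP orientation; "ft_force": force on the tool from outside, world axes, zero at the start; "torque": the same for the moment, N m; "grip_width": opening from 0.0 (shut) to 1.0 (fully open); "grasp_force": force on a finger pad.
Only numpy, scipy, OpenCV 4.12 (cv2) and the standard library are available. Lean on these libraries where they do the work, as an engineer would, in place of code of your own. Each camera call takes 0.05 s, during which the arm holds its last target. There are 200 camera calls.

## Working session

There is one attempt and no reset: what is moved stays moved. The work goes in short steps, Python scripts to look and compute and a tool call to move; the robot and the scene stay as the last step left them, time stands still between calls to the robot, and variables do not carry over. Pictures are saved under pics/ and viewed, at most 10 in all, crops included, and the job is handed in when it is done.

```bash
mkdir -p pics; ls; python3 - <<'E'
from workcell import manip, imaging, sensors
import cv2,numpy as np
o=sensors.get_obs();print(o['clock'],o['position'],o['ee_rot'],o['ft_force'],o['grip_width'])
for n in("top","side"):
    cv2.imwrite(f"pics/{n}0.png",imaging.camera(n))
    print(n,imaging.calibration(n))
print(imaging.calibration("wrist"))
E
```

```text
pics
workcell.py
0.0 [0.15744782 0.60446036 0.23050807] [ 1.27048516e-01  9.91896248e-01 -7.10610616e-04 -4.71018534e-05] [ 0.43632785 -0.34375754  0.23576714] 0.9999454029398201
top {'fx': 385.052857443398, 'fy': 385.052857443398, 'cx': 280.05569896316905, 'cy': 220.46627143884012, 'k1': -0.03547220190308755, 'world_from_camera': array([[ 0.01071184,  0.98309697, -0.18277199,  0.4085277 ],
       [-0.99988016,  0.00848766, -0.01294705,  0.04761239],
       [-0.0111769 ,  0.18288877,  0.98307008,  0.89784686],
       [ 0.        ,  0.        ,  0.        ,  1.        ]])}
side {'fx': 534.8131823277735, 'fy': 534.8131823277735, 'cx': 278.44412837931264, 'cy': 200.4549970222864, 'k1': -0.1950684930810637, 'world_from_camera': array([[ 0.76581235,  0.43293533, -0.4754981 ,  0.16715687],
       [-0.64301459,  0.52471057, -0.55786294, -0.43728891],
       [ 0.00798031,  0.73297055,  0.68021357,  0.65702584],
       [ 0.        ,  0.        ,  0.        ,  1.        ]])}
{'fx': 311.7926352512821, 'fy': 311.7926352512821, 'cx': 276.9097095314546, 'cy': 213.20236507558903, 'k1': -0.0662395235571122, 'tool_from_camera': array([[-4.13494446e-05,  9.48198973e-01,  3.17677047e-01,
         8.06377238e-02],
       [ 9.99998744e-01,  5.42502246e-04, -1.48909304e-03,
        -1.25051867e-04],
       [-1.58429700e-03,  3.17676586e-01, -9.48197805e-01,
        -1.41519744e-01],
       [ 0.00000000e+00,  0.00000000e+00,  0.00000000e+00,
         1.00000000e+00]])}
```

View pics/top0.png

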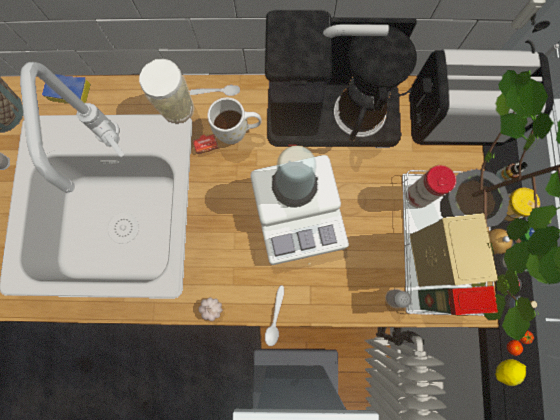

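View pics/side0.png

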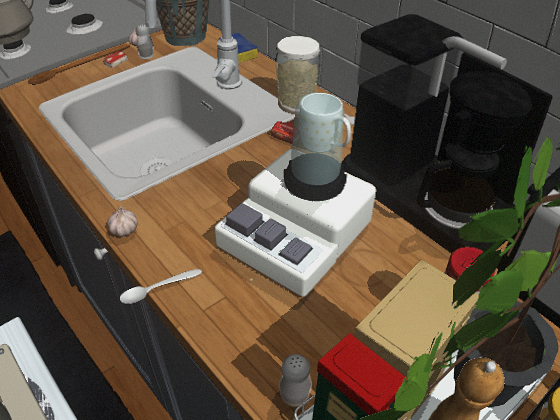

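The top picture shows the blender with its keys at about (285,243), (307,239) and (327,234). In the side picture they are at (245,219), (270,234) and (295,250). Next I'll segment the dark caps in both views and triangulate.

```bash
cat > h.py <<'E'
import cv2,numpy as np
from workcell import manip, imaging, sensors
def ray(c,uv,T=None):
    T=c["world_from_camera"] if T is None else T
    K=np.array([[c['fx'],0,c['cx']],[0,c['fy'],c['cy']],[0,0,1]])
    p=cv2.undistortPoints(np.array([[uv]],float),K,np.array([c['k1'],0,0,0]))[0,0]
    d=T[:3,:3]@np.array([p[0],-p[1],-1]);return T[:3,3],d/np.linalg.norm(d)
def tri(a,b):
    (p,d),(q,e)=a,b
    s=np.linalg.lstsq(np.c_[d,-e],q-p,rcond=None)[0]
    u,v=p+s[0]*d,q+s[1]*e
    return (u+v)/2,np.linalg.norm(u-v)
def onz(r,z): return r[0]+r[1]*(z-r[0][2])/r[1][2]
E
python3 - <<'E'
from h import *
P={}
for n,(x0,y0,x1,y1) in dict(top=(266,222,344,260),side=(222,198,318,272)).items():
    im=cv2.imread(f"pics/{n}0.png");g=im.max(2)[y0:y1,x0:x1]
    for th in ((75,100,125,) ):
        m=(g<th).astype(np.uint8)
        k,l,s,c=cv2.connectedComponentsWithStats(m)
        print(n,th,[(s[i].tolist(),(c[i]+[x0,y0]).round(1).tolist()) for i in range(1,k) if s[i][4]>60])
    cv2.imwrite(f"pics/{n}c.png",cv2.resize(im[y0-15:y1+15,x0-10:x1+10],None,fx=5,fy=5,interpolation=cv2.INTER_CUBIC))
a=cv2.imread("pics/topc.png");b=cv2.imread("pics/sidec.png");w=max(a.shape[1],b.shape[1])
j=np.vstack([np.pad(i,((0,0),(0,w-i.shape[1]),(0,0))) for i in(a,b)])
print(j.shape);cv2.imwrite("pics/both.png",j[:, :800] if j.shape[0]<=600 else cv2.resize(j,None,fx=600/j.shape[0],fy=600/j.shape[0]))
E
```

```text
top 75 []
top 100 []
top 125 []
side 75 [([4, 17, 38, 22, 201], [239.1, 226.5]), ([32, 35, 34, 17, 156], [265.1, 241.0]), ([57, 50, 33, 16, 77], [293.7, 257.0])]
side 100 [([2, 0, 64, 52, 795], [251.2, 226.1]), ([57, 40, 34, 27, 129], [293.7, 255.2]), ([0, 51, 38, 23, 119], [239.7, 260.8])]
side 125 [([0, 0, 66, 52, 1606], [253.4, 223.8]), ([28, 0, 39, 21, 120], [266.6, 205.2]), ([0, 37, 54, 37, 660], [243.7, 256.7]), ([57, 40, 34, 27, 476], [295.2, 250.9]), ([0, 59, 14, 15, 61], [227.0, 264.5])]
(860, 580, 3)
```

View pics/both.png

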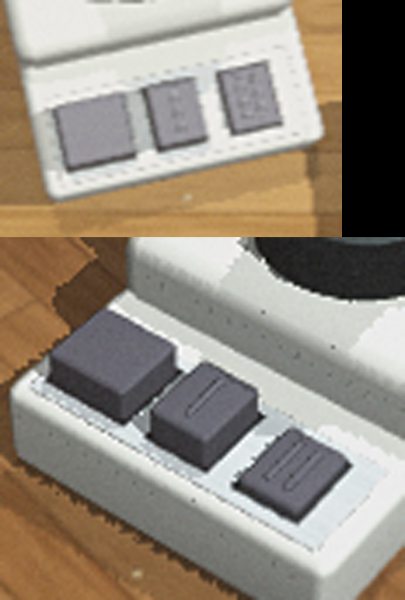

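The crops show the off key plain, the slow key with one rib and up, and the fast key with two ribs and down. The slow cap's top centre is near (306.5,239.4) in the top view and (270.5,230.3) in the side view. I'll refine these values and triangulate.

```bash
python3 - <<'E'
from h import *
C={n:imaging.calibration(n) for n in("top","side")}
im=cv2.imread("pics/top0.png");x0,y0,x1,y1=262,222,346,264
c=im[y0:y1,x0:x1].astype(int);m=((c.max(2)<165)&(c[...,0]>=c[...,2]-4)).astype(np.uint8)
k,l,s,cc=cv2.connectedComponentsWithStats(m)
T={}
for i in range(1,k):
    if s[i][4]>60:
        r=cv2.minAreaRect(np.argwhere(l==i)[:,::-1].astype(np.float32)); print(s[i].tolist(),(cc[i]+[x0,y0]).round(1),r)
S=lambda x,y:(212+x/3.488,183+(y-237)/3.488); Tp=lambda x,y:(256+x/3.488,207+y/3.488)
for n,t,sd in (("off",(94,131),(115,347)),("slow",(176,113),(204,401)),("fast",(250,96),(296,470))):
    p,e=tri(ray(C["top"],Tp(*t)),ray(C["side"],S(*sd)));print(n,p.round(4),round(e,4))
for n,t,z in (("off",(94,131),.074),("slow",(176,113),.074),("fast",(250,96),.062)):
    print(n,onz(ray(C["top"],Tp(*t)),z).round(4))
for n,t,z in (("off",(115,347),.074),("slow",(204,401),.074),("fast",(296,470),.062)):
    print(n,onz(ray(C["side"],S(*t)),z).round(4))
E
```

```text
[56, 3, 19, 21, 269] [326.7 234.5] ((64.55883026123047, 12.735295295715332), (19.160314559936523, 15.279744148254395), 75.96376037597656)
[33, 7, 21, 21, 282] [305.4 239. ] ((43.11765670776367, 17.4705867767334), (19.887920379638672, 16.492422103881836), 75.96376037597656)
[9, 12, 25, 22, 399] [282.8 244.2] ((20.750003814697266, 22.749996185302734), (19.41549301147461, 21.96500587463379), 78.69007110595703)
off [0.5113 0.0504 0.074 ] 0.0052
slow [5.225e-01 1.000e-04 7.240e-02] 0.0036
fast [ 0.5352 -0.0472  0.0591] 0.0029
off [0.509  0.0517 0.074 ]
slow [0.5207 0.0011 0.074 ]
fast [ 0.5335 -0.0461  0.062 ]
off [0.5137 0.0494 0.074 ]
slow [ 0.5231 -0.0018  0.074 ]
fast [ 0.5347 -0.0496  0.062 ]
```

Slow cap centre is about (0.522, 0.000, 0.073), and the heights and 50 mm spacing match the text. Blender yaw is about 13.8°. I'll move above it level with the fingers shutting, turn to align, then lower.

The manual's scale: shifts go in shares of 0.6 m and turns go in shares of 4 rad. Converting my numbers, -0.505 m / 0.6 = -0.8417, 0.11 m / 0.6 = 0.1833, -0.49 rad / 4 = -0.1225.

Call:
jog_arm --segments '[[[0,0,-0.1225],[-0.8417,-0.8217,0],0],[[0,0,-0.1225],[-0.8417,-0.8217,0],0],[[0,0,-0.1225],[-0.8417,-0.8217,0],0],[[0,0,-0.1225],[-0.8417,-0.8217,0],0],[[0,0,-0.1225],[-0.8417,-0.8217,0],0],[[0,0,-0.1225],[-0.8417,-0.8217,0],0],[[0,0,-0.1225],[-0.8417,-0.8217,0],0],[[0,0,-0.1225],[-0.8417,-0.8217,0],0],[[0,0,-0.1225],[-0.8417,-0.8217,0],0],[[0,0,-0.1225],[-0.8417,-0.8217,0],0],[[0,0,-0.1225],[-0.8417,-0.8217,0],0],[[0,0,-0.1225],[-0.8417,-0.8217,0],0],[[0,0,-0.1225],[-0.8417,-0.8217,0],0],[[0,0,-0.1225],[-0.8417,-0.8217,0],0],[[0,0,-0.1225],[-0.8417,-0.8217,0.1],0],[[0,0,-0.1225],[-0.8417,-0.8217,0.1833],0],[[0,0,-0.1225],[-0.8417,-0.8217,0.1833],0],[[0,0,-0.1225],[-0.8417,-0.8217,0.1833],0]]'

```text
clock: 2.35
position: [0.5228, 0.0013, 0.1233]
ee_rot: [-0.118, 0.993, 0.0, 0.001]
ft_force: [0.5, 1.0, 1.2]
grip_width: 0.001
grasp_force: 0.0
```

```bash
python3 - <<'E'
from h import *
o=sensors.get_obs();print(o['clock'],o['position'],o['ee_rot'],o['ft_force'],o['grip_width'])
from scipy.spatial.transform import Rotation as R
print(R.from_quat(o['ee_rot']).as_matrix().round(3))
a=imaging.camera("wrist");b=imaging.camera("side")
cv2.imwrite("pics/w1.png",a);cv2.imwrite("pics/s1.png",cv2.resize(b[130:310,160:400],None,fx=3,fy=3))
E
```

```text
2.35 [0.52284996 0.00127476 0.12327369] [-1.17851685e-01  9.93030636e-01  2.22355527e-04  1.04272274e-03] [0.52862017 0.99366915 1.24499474] 0.001455837171667425
[[-0.972 -0.234  0.002]
 [-0.234  0.972  0.001]
 [-0.002  0.    -1.   ]]
```

View pics/w1.png

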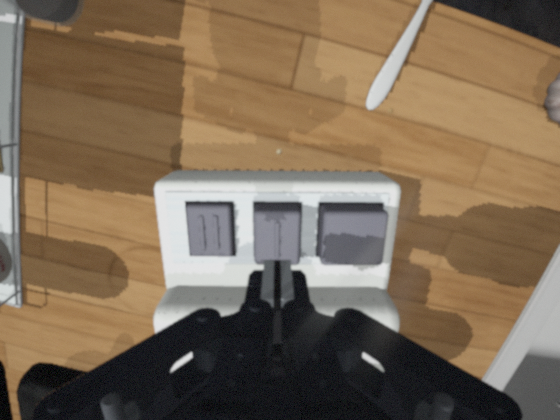

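View pics/s1.png

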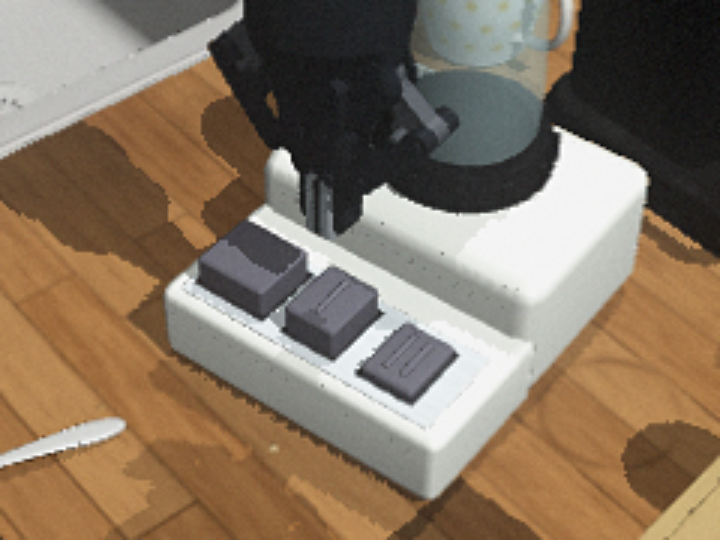

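The wrist view shows the slow cap between (255,203) and (300,262), with its centre near (278,234), and the fingertips at (278,265). The side view shows the tip above the slow key. I'll check the centre with the wrist ray.

```bash
python3 - <<'E'
from h import *
from scipy.spatial.transform import Rotation as R
o=sensors.get_obs();T=np.eye(4);T[:3,:3]=R.from_quat(o['ee_rot']).as_matrix();T[:3,3]=o['position']
c=imaging.calibration("wrist");W=T@c["tool_from_camera"]
for n,uv,z in (("slow c",(278,236),.074),("front edge",(277,209),.074),("rear",(280,263),.074),("off",(353,235),.074),("fast",(211,232),.062)): print(n,onz(ray(c,uv,W),z).round(4))
S=lambda x,y:(160+x/3,130+y/3)
print(tri(ray(c,(278,236),W),ray(imaging.calibration("side"),S(333,297))))
E
```

```text
slow c [0.5228 0.0013 0.074 ]
front edge [ 0.5046 -0.0038  0.074 ]
rear [0.542  0.0073 0.074 ]
off [0.5105 0.0497 0.074 ]
fast [ 0.5358 -0.044   0.062 ]
(array([0.52514712, 0.00119266, 0.07156   ]), np.float64(0.002624957332757165))
```

The wrist ray puts the cap centre at (0.523, 0.001), right under the tip. Pressing now.

Converted, 0.059 m / 0.6 = 0.0983, 0.045 m / 0.6 = 0.075.

Call:
jog_arm --segments '[[[0,0,0],[0,0,0.0667],0],[[0,0,0],[0,0,0.075],0],[[0,0,0],[0,0,0.0833],0],[[0,0,0],[0,0,0.0883],0],[[0,0,0],[0,0,0.0933],0],[[0,0,0],[0,0,0.0983],0],[[0,0,0],[0,0,0.0983],0]]'

```text
clock: 3.32
position: [0.522, 0.0005, 0.0623]
ee_rot: [-0.117, 0.993, 0.0, 0.0]
ft_force: [0.4, -0.1, -0.2]
grip_width: -0.0
grasp_force: 0.0
```

Converted, 0.003 m / 0.6 = 0.005, 0.002 m / 0.6 = 0.0033.

Call:
jog_arm --segments '[[[0,0,0],[0,0,0.0033],0],[[0,0,0],[0,0,0.005],0],[[0,0,0],[0,0,0.005],0]]'

```text
clock: 3.7
position: [0.5223, 0.0005, 0.0618]
ee_rot: [-0.117, 0.993, 0.001, 0.0]
ft_force: [-14.6, 0.4, 35.5]
grip_width: -0.001
grasp_force: 17.6
```

The tip reached the hard stop at z = 0.062 with 35 N. I'll lift straight up, back off and check.

Converted, -0.12 m / 0.6 = -0.2, -0.09 m / 0.6 = -0.15.

Call:
jog_arm --segments '[[[0,0,0],[0,0,-0.05],0],[[0,0,0],[0,0,-0.15],0],[[0,0,0],[0,0,-0.2],0],[[0,0,0],[0,0,-0.2],0],[[0,0,0],[0,0,-0.2],0]]'

```text
clock: 4.32
position: [0.5215, 0.0005, 0.1785]
ee_rot: [-0.117, 0.993, 0.0, -0.0]
ft_force: [-0.5, 0.1, 0.1]
grip_width: 0.004
grasp_force: 0.0
```

```bash
python3 - <<'E'
from h import *
b=imaging.camera("side");a=imaging.camera("wrist")
cv2.imwrite("pics/s2.png",cv2.resize(b[130:310,160:400],None,fx=3,fy=3))
print(sensors.get_obs()['ft_force'])
E
```

```text
[0.75408717 0.11330323 0.87983811]
```

View pics/s2.png

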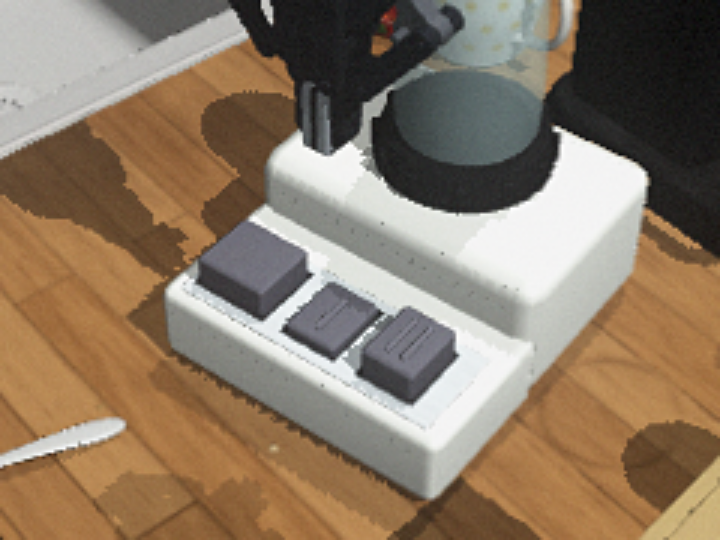

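The picture shows the slow key down at (333,320), with the fast key up at (408,352) and the off key up at (253,270). The gripper is clear.

```bash
python3 -c "
from workcell import manip, imaging, sensors
print(manip.hand_in())"
```

```text
the job is handed in; nothing more can be done
None
```

The blender is now on slow: the middle key is fully down and staying down, the fast and off keys are up, the gripper is clear, and I handed the job in at about 4.4 s.

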